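# Put the filling materials away by kind, the used dish last

### The job

Clear up after a filling: lay the two paste syringes flat, lengthwise and side by side in the white tray, and stand the two dropper bottles in the green caddy, one in each cell, keeping them upright all the way. Only when all of these clean things are put away may you move the used glass dish: set it upright in the red wash tub last.

Things in the scene. Friction and masses are not known exactly. Their poses are not given: they have to be found in the camera images.
- purple_syringe: Black screw syringe with purple knob and cap, lying: 112 mm long, 26 wide over the flange, 18 high, 20 g. Origin midway along it on the underside (barrel axis 9 mm higher); y lengthwise to the knob, z up. Grasp across x at the origin: barrel 12 mm wide from y = -48 to +16 mm; flange (26 x 2 x 18 mm) at y = +17, 14 mm knob at y = +46 to +56 mm.
- orange_syringe: Black screw syringe with orange knob and cap, lying: 112 mm long, 26 wide over the flange, 18 high, 20 g. Origin midway along it on the underside (barrel axis 9 mm higher); y lengthwise to the knob, z up. Grasp across x at the origin: barrel 12 mm wide from y = -48 to +16 mm; flange (26 x 2 x 18 mm) at y = +17, 14 mm knob at y = +46 to +56 mm.
- bond_bottle: Small black dropper bottle with orange label and a white cap, standing: round body 23 mm in diameter up to 38 mm, cap 14 mm in diameter from 38 to 55 mm (top). Origin at the centre of its underside, z up. About 25 g.
- drop_bottle: Tall brown dropper bottle with an orange picture label and a black pipette top, standing: round body 33 mm in diameter up to 65 mm, collar 24 mm in diameter to 77 mm, 13 mm rubber bulb to 102 mm (top). Origin at the centre of its underside, z up. About 70 g.
- dappen_dish: The used dish: small thick clear glass dish, round, 32 mm in diameter at top and foot (waisted to the eye, but it grips as a straight 32 mm cylinder), 22 mm high, standing on the worktop. Origin at the centre of its underside, z up. About 30 g.
- syringe_tray: White open tray with a grey rim, fixed to the worktop: 124 mm (its x) by 138 mm (its y, the lengthwise direction) outside, walls 4 mm thick, rim about 32 mm above the worktop (bead included), inner floor 4 mm above it. Origin at the centre of its underside, z up. Both syringes fit lengthwise, for instance 28 mm either side of the middle line.
- bottle_caddy: Green open caddy, fixed to the worktop: 134 mm (its x) by 70 mm (its y) outside, walls 4 mm thick, rim about 33 mm above the worktop, inner floor 4 mm above it; a 4 mm wall across the middle makes two equal cells of 61 x 62 mm, centred at x = -32.5 mm and x = +32.5 mm. Origin at the centre of its underside, z up.
- wash_tub: Red open square tub, fixed to the worktop: 108 x 108 mm outside, walls 4 mm thick, rim about 29 mm above the worktop, inner floor 4 mm above it. Origin at the centre of its underside, z up.
Not all that is in view belongs to the job. Of the things like the bond_bottle, leave any that is blue or yellow; of the rest the smaller one is meant.

How it is judged:
On the way, in this order (a step that is already met when the one before it is completed fails the run):
1. both syringes lie in the white tray and both bottles stand in the green caddy (x of purple_syringe in the frame of syringe_tray between -0.055 and 0.055 m and y of purple_syringe in the frame of syringe_tray between -0.03 and 0.03 m and z of purple_syringe in the frame of syringe_tray between -0.005 and 0.024 m and angle between purple_syringe's own y axis and vertical between 1.4508 and 1.6908 rad and angle between the y axis of each of purple_syringe, orange_syringe and the y axis of syringe_tray, either way round below 0.35 rad and linear speed of each of purple_syringe, orange_syringe, bond_bottle, drop_bottle below 0.02 m/s and x of orange_syringe in the frame of syringe_tray between -0.055 and 0.055 m and y of orange_syringe in the frame of syringe_tray between -0.03 and 0.03 m and z of orange_syringe in the frame of syringe_tray between -0.005 and 0.024 m and angle between orange_syringe's own y axis and vertical between 1.4508 and 1.6908 rad and y of bond_bottle in the frame of bottle_caddy between -0.022 and 0.022 m and z of bond_bottle in the frame of bottle_caddy between -0.003 and 0.012 m and angle between each of bond_bottle, drop_bottle's own z axis and vertical below 0.15 rad and y of drop_bottle in the frame of bottle_caddy between -0.022 and 0.022 m and z of drop_bottle in the frame of bottle_caddy between -0.003 and 0.012 m and ((x of bond_bottle in the frame of bottle_caddy between 0.012 and 0.054 m and x of drop_bottle in the frame of bottle_caddy between -0.054 and -0.012 m) or (x of bond_bottle in the frame of bottle_caddy between -0.054 and -0.012 m and x of drop_bottle in the frame of bottle_caddy between 0.012 and 0.054 m))), for 0.2 s.
2. then the used dish stands in the red tub (x of dappen_dish in the frame of wash_tub between -0.04 and 0.04 m and y of dappen_dish in the frame of wash_tub between -0.04 and 0.04 m and z of dappen_dish in the frame of wash_tub between -0.003 and 0.012 m and angle between dappen_dish's own z axis and vertical below 0.15 rad and linear speed of dappen_dish below 0.02 m/s), for 0.2 s.
At the end, for the whole second after the job is handed in: Syringes lie level (7 deg) on the white tray's floor, within 20 deg of lengthwise; bottles stand upright (8.5 deg) on the green caddy's floor, one in each cell, either way round; the dish stands upright (8.5 deg) on the red tub's floor; all released and at rest (all of step 1 and all of step 2); the robot touches nothing.
It fails at once if a bottle is tipped by more than 34 degrees (angle between any of bond_bottle, drop_bottle's own z axis and vertical above 0.6 rad).
It fails at once if the used dish is moved by more than 30 mm before all the clean things are put away, or one of these is out of its place afterwards (distance of dappen_dish from where it was at the start of the episode above 0.03 m and not ((x of purple_syringe in the frame of syringe_tray between -0.055 and 0.055 m and y of purple_syringe in the frame of syringe_tray between -0.03 and 0.03 m and z of purple_syringe in the frame of syringe_tray between -0.005 and 0.024 m and angle between purple_syringe's own y axis and vertical between 1.4508 and 1.6908 rad and angle between the y axis of purple_syringe and the y axis of syringe_tray, either way round below 0.35 rad) and (x of orange_syringe in the frame of syringe_tray between -0.055 and 0.055 m and y of orange_syringe in the frame of syringe_tray between -0.03 and 0.03 m and z of orange_syringe in the frame of syringe_tray between -0.005 and 0.024 m and angle between orange_syringe's own y axis and vertical between 1.4508 and 1.6908 rad and angle between the y axis of orange_syringe and the y axis of syringe_tray, either way round below 0.35 rad) and y of bond_bottle in the frame of bottle_caddy between -0.022 and 0.022 m and z of bond_bottle in the frame of bottle_caddy between -0.003 and 0.012 m and angle between each of bond_bottle, drop_bottle's own z axis and vertical below 0.15 rad and y of drop_bottle in the frame of bottle_caddy between -0.022 and 0.022 m and z of drop_bottle in the frame of bottle_caddy between -0.003 and 0.012 m and ((x of bond_bottle in the frame of bottle_caddy between 0.012 and 0.054 m and x of drop_bottle in the frame of bottle_caddy between -0.054 and -0.012 m) or (x of bond_bottle in the frame of bottle_caddy between -0.054 and -0.012 m and x of drop_bottle in the frame of bottle_caddy between 0.012 and 0.054 m)))).
It also fails if it takes over 120 s, if anything falls off the work surface, if the arm or the gripper's body presses on something with over 40 N, if the wrist force passes 120 N, or if a joint passes its speed limit or range.

### The arm

A 6-joint arm with a two-finger parallel gripper is mounted at the origin on a cart in front of the work surface, level with it; the furniture and walls round the work are solid. World frame = base frame: x ahead of the robot, y to its left, z up, the work surface at z = 0. Lengths are in m, angles in rad, forces in N, time in s.
With the tool pointing down it reaches from about 0.35 to 0.875 m from the base axis. Payload 15.5 kg.
Tool frame: the origin (TCP) lies at the very end of the fingers, on their centre line; the grasp point (between the pads) lies 19 mm behind it; z points along the fingers, y is the line along which they close (so a half turn about z gives the same grasp; the last joint's range is limited). The gripper opens to 85 mm and grips with 20 to 120 N. Pads are 22 mm wide; open, the fingers measure 114 mm over their backs; the gripper's body (76 mm by 85 mm) begins 54 mm behind the grasp point. The pads swing forward as they close: fully open they stand 13 mm farther back than shut.
Start: joints at [1.149, 0.494, 1.345, -0, 1.302, -0.096], TCP at [0.2, 0.592, 0.231] pointing down, gripper open.
Joint ranges: [-2.91, 2.91], [-0.82, 2.16], [0.22, 2.67], [-1.22, 4.37], [0.12, 2.79], [-3.08, 3.08]. Speed limits (rad/s): [1.89, 1.89, 2.57, 3.01, 3.01, 3.01].

### API

Orientations are given as [roll, pitch, yaw] about the fixed x, y, z axes, in that order (R = Rz(yaw) Ry(pitch) Rx(roll)).
In Python, from plant import get_obs, cams, env gives the robot as it stands.
- The arm moves only by the tool jog_arm, called after "Emit:" by a JSON object that holds its "fn" and its "kwargs". Schema: {"type":"object","properties":{"offsets":{"type":"array","items":{"type":"array","prefixItems":[{"type":"number"},{"type":"array","items":{"type":"number"},"minItems":3,"maxItems":3},{"type":"array","items":{"type":"number"},"minItems":3,"maxItems":3}],"minItems":3,"maxItems":3},"minItems":1,"maxItems":8},"squeeze":{"type":"number"},"only":{"type":"string"},"quiet":{"type":"boolean"},"lines":{"type":"string"}},"required":["offsets"],"additionalProperties":false}. offsets is a list of rows, 1 to 8 of them, each written [opening, [dx, dy, dz], [rx, ry, rz]]: the finger opening in m, then dx, dy, dz in fractions of the full range, 1 being 600 mm, then a rotation vector rx, ry, rz in normalised numbers (1 is pi rad); each row is the pose to reach, as a shift and turn from the pose commanded when the call began, along the tool's axes at that moment; what a row does not reach only later rows make up. A row lasts 1/12 s, in which the tool goes at most 0.0417 m and 0.125 rad, less where a joint would pass 70% of its speed; a pose out of reach is approached as far as the arm can. The fingers move at their own pace and stop on an object; squeeze is the grip in N (left out, the last holds). Time passes only in rows, so rows that do not move let the fingers close. The tool returns the time, the measured TCP pose, the force, the opening and the grip force at its end. only (a regular expression) keeps the lines of the reply that match it, lines (a string "A,B") keeps lines A to B, and quiet returns only ok. Shift and turn numbers lie between -1 and 1, and a call with a number outside is refused. Input that does not fit is refused with a message, and nothing moves.
- get_obs(): the state, without advancing time (a new reading comes with each control period).
- cams.grab_frame(name): name is "scene" or "top" or "wrist"; returns the picture (400x640x3 uint8, red, green, blue); there is no depth.
- cams.camera_model(name): a dict with "mtx" (3x3 intrinsics, pixels), "dist_coeffs" ([k1, k2, p1, p2, k3] as OpenCV has them; the pictures are not rectified), "cam_to_world" (4x4, takes a point from camera to world coordinates). Camera axes: x right, y down, z forward; pixel columns grow to the right and rows downward; lengths in m; the calibration is good to about 2 mm. A picture is of the moment at which its call begins: read the wrist's pose just before it. camera_model takes no time and is no camera call; for the wrist camera it gives the pose at the moment of the call.
- env.hand_in(): hands the job in; it is judged then, once.
The state is a dict: "clock": time; "qpos": joint angles; "joint_velocities": joint speeds; "effort": joint torques, N m; "ee_pos": TCP position; "tcp_rot": TCP orientation; "contact_force": force on the tool from outside, world axes, zero at the start; "moment": the same for the moment, N m; "finger_gap": finger opening in m; "grasp_force": force on a finger pad.
Only numpy, scipy, OpenCV 4.12 (cv2) and the standard library are available. Lean on these libraries where they do the work, as an engineer would, in place of code of your own. Each camera call takes 0.05 s, during which the arm holds its last target. There are 200 camera calls.

## Working session

There is one attempt and no reset: what is moved stays moved. The work goes in short steps, Python scripts to look and compute and a tool call to move; the robot and the scene stay as the last step left them, time stands still between calls to the robot, and variables do not carry over. Pictures are saved under pics/ and viewed, at most 14 in all, crops included, and the job is handed in when it is done.

```bash
mkdir -p pics; ls; python3 - <<'E'
from plant import get_obs,cams,env
import cv2
o=get_obs();print(o)
for n in ("top","scene"):
    im=cams.grab_frame(n);cv2.imwrite(f"pics/{n}0.png",im[:,:,::-1]);m=cams.camera_model(n);print(n,m)
E
```

```text
pics
{'clock': 0.0, 'qpos': array([ 1.14947400e+00,  4.94186705e-01,  1.34615068e+00,  3.56573512e-05,
        1.30255348e+00, -9.54970048e-02]), 'joint_velocities': array([-0.00166637,  0.0011503 ,  0.00117088,  0.00127841,  0.00191773,
       -0.00014207]), 'effort': array([-1.51999386e-03, -8.82182622e+01, -3.83878827e+01, -2.01183561e-04,
        1.01912968e-02, -1.36738772e-04]), 'ee_pos': array([0.19988179, 0.59176694, 0.23069147]), 'tcp_rot': array([-3.14030363e+00, -1.58000572e-04,  2.81575775e+00]), 'contact_force': array([ 1.10579966, -0.18353471,  0.16133738]), 'moment': array([-0.00600686,  0.03903781, -0.03599692]), 'grasp_force': 0.0, 'finger_gap': 0.0857393072400671}
top {'mtx': array([[477.20277499,   0.        , 322.72584245],
       [  0.        , 477.20277499, 200.9977025 ],
       [  0.        ,   0.        ,   1.        ]]), 'dist_coeffs': array([-0.06192901,  0.        ,  0.        ,  0.        ,  0.        ]), 'cam_to_world': array([[-1.13538097e-02, -9.97653237e-01,  6.75211802e-02,
         3.87769625e-01],
       [-9.99935509e-01,  1.13101690e-02, -1.02857711e-03,
         1.04766785e-01],
       [ 2.62487324e-04, -6.75285040e-02, -9.97717311e-01,
         1.12203942e+00],
       [ 0.00000000e+00,  0.00000000e+00,  0.00000000e+00,
         1.00000000e+00]])}
scene {'mtx': array([[467.65509684,   0.        , 317.10015895],
       [  0.        , 467.65509684, 197.68638866],
       [  0.        ,   0.        ,   1.        ]]), 'dist_coeffs': array([-0.02883144,  0.        ,  0.        ,  0.        ,  0.        ]), 'cam_to_world': array([[-0.7770102 , -0.26160691,  0.57255303, -0.25046911],
       [-0.62900916,  0.28719915, -0.72240164,  1.01947662],
       [ 0.02454852, -0.92145454, -0.38770981,  0.55364609],
       [ 0.        ,  0.        ,  0.        ,  1.        ]])}
```

View pics/top0.png

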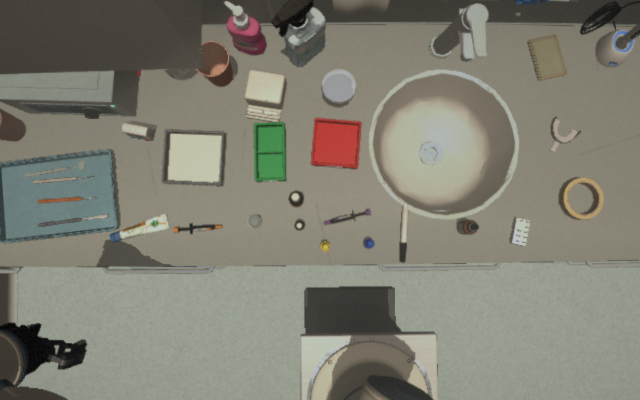

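View pics/scene0.png

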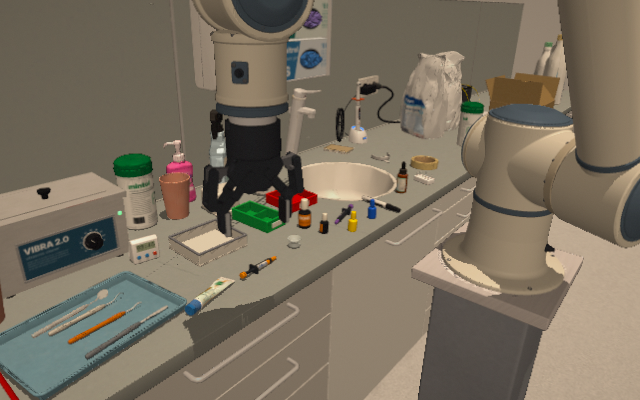

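The top view shows the white tray (195,158), green caddy (270,152), red tub (337,143), purple syringe (347,216), orange syringe (198,228) and dish (255,221). There are bottles at (296,198), (299,225), (325,245, yellow), (369,243, blue) and (469,227).

The bond_bottle candidates in the scene view are (305,214) larger with a white cap, (324,224) small black, (352,222) yellow and (372,209) blue. The small black one at (324,224) fits, because blue and yellow are out and it is the smaller of the rest. The drop_bottle is probably the brown one with a black top at scene (402,178). I'll confirm both in a crop.

```bash
python3 - <<'E'
import cv2,numpy as np
s=cv2.imread("pics/scene0.png");t=cv2.imread("pics/top0.png")
a=cv2.resize(s[150:250,265:425],None,fx=5,fy=3*5/3,interpolation=cv2.INTER_CUBIC)
cv2.imwrite("pics/c1.png",a)
b=cv2.resize(t[115:265,155:490][:, :],None,fx=2.38,fy=2.38,interpolation=cv2.INTER_CUBIC)
cv2.imwrite("pics/c2.png",b)
E
```

```text
(no output)
```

View pics/c1.png

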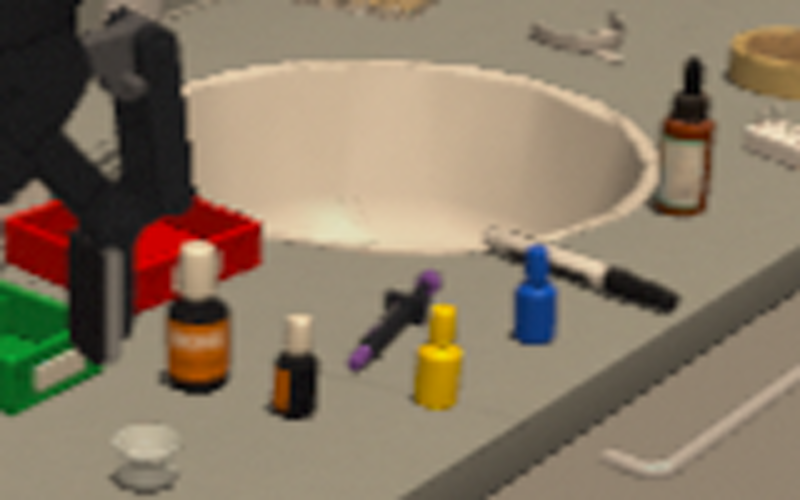

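View pics/c2.png

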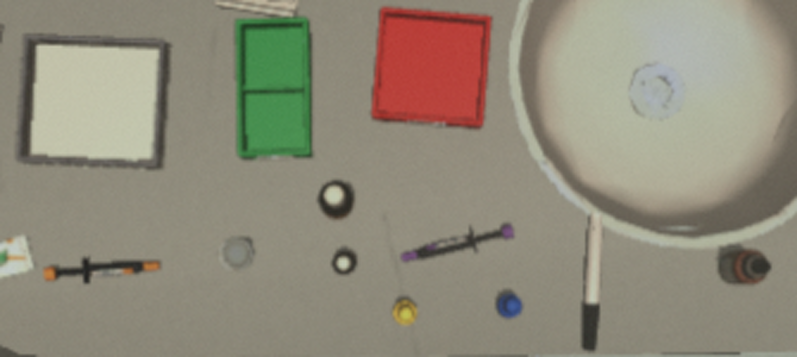

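Confirmed: bond_bottle is the small black bottle, top (299,225), and drop_bottle is the brown one with the black pipette, top (469,227). The large white-capped bottle, yellow and blue are decoys. For both syringes the flange shows which end the knob is: orange knob on the left, purple knob on the right. Next I measure.

```bash
cat > h.py <<'E'
import cv2,numpy as np
from scipy.spatial.transform import Rotation as R
from plant import get_obs,cams
def ray(n,uv,z,m=None):
    m=m or cams.camera_model(n)
    p=cv2.undistortPoints(np.array(uv,float).reshape(-1,1,2),m["mtx"],m["dist_coeffs"])[:,0]
    T=m["cam_to_world"];d=np.c_[p,np.ones(len(p))]@T[:3,:3].T;o=T[:3,3]
    return (o+d*((np.asarray(z)-o[2])/d[:,2])[:,None])[:,:2]
def blobs(mask,amin=5):
    n,l,s,c=cv2.connectedComponentsWithStats(mask.astype(np.uint8))
    return [(s[i,4],c[i].round(1),s[i,:4]) for i in range(1,n) if s[i,4]>=amin]
def rel(p,o=None):
    "world point -> tool-axis shift from measured pose"
    o=o or get_obs();return R.from_euler('xyz',o['tcp_rot']).inv().apply(np.array(p)-o['ee_pos'])
E
python3 - <<'E'
from h import *
im=cv2.imread("pics/top0.png");hsv=cv2.cvtColor(im,cv2.COLOR_BGR2HSV);H,S,V=cv2.split(hsv)
M={"green":((H>50)&(H<85)&(S>120)),"red":(((H<6)|(H>174))&(S>150)),"purple":(H>125)&(H<160)&(S>70),"orange":(H>5)&(H<20)&(S>150)}
win=np.zeros(H.shape,bool);win[115:265,155:490]=1
for k,m in M.items():
    print(k)
    for b in blobs(m&win): print("  ",b)
for k,z in(("green",.033),("red",.029)):
    m=(M[k]&win).astype(np.uint8);c=max(cv2.findContours(m,0,2)[0],key=cv2.contourArea)
    r=cv2.boxPoints(cv2.minAreaRect(c));w=ray("top",r,z);print(k,w.round(4).tolist(),w.mean(0))
m=((S<60)&(V>150));w2=np.zeros_like(win);w2[125:190,160:230]=1
m=(m&w2).astype(np.uint8);c=max(cv2.findContours(m,0,2)[0],key=cv2.contourArea);r=cv2.boxPoints(cv2.minAreaRect(c))
w=ray("top",r,.004);print("white",r.tolist(),w.round(4).tolist(),w.mean(0))
m=((V<70));m=(m&w2).astype(np.uint8);c=max(cv2.findContours(m,0,2)[0],key=cv2.contourArea);r=cv2.boxPoints(cv2.minAreaRect(c))
w=ray("top",r,.032);print("rim",r.tolist(),w.round(4).tolist(),w.mean(0))
w3=np.zeros_like(win);w3[215:235,290:308]=1
print("bondcap",blobs((V>150)&(S<90)&w3,3))
w3[:]=0;w3[215:240,458:485]=1;print("drop dark",blobs((V<60)&w3,3))
# syringes: all dark/coloured pixels
for nme,(a,b,c,d) in {"orange":(218,238,168,226),"purple":(202,230,318,376)}.items():
    w3[:]=0;w3[a:b,c:d]=1;m=((V<75)|(S>100))&w3
    bl=max(blobs(m),key=lambda q:q[0]);print(nme,bl)
    p=np.argwhere(m)[:,::-1].astype(np.float32);r=cv2.boxPoints(cv2.minAreaRect(p));w=ray("top",r,.009);print(w.round(4).tolist(),w.mean(0))
E
```

```text
green
   (np.int32(1533), array([269.6, 150.8]), array([255, 123,  30,  58], dtype=int32))
red
   (np.int32(2103), array([335.9, 142.8]), array([312, 119,  49,  49], dtype=int32))
purple
   (np.int32(9), array([368., 212.]), array([367, 211,   3,   3], dtype=int32))
   (np.int32(8), array([326.8, 222.1]), array([325, 221,   5,   3], dtype=int32))
orange
   (np.int32(13), array([217.7, 226.4]), array([215, 225,   6,   3], dtype=int32))
   (np.int32(16), array([175.5, 229.5]), array([174, 228,   4,   4], dtype=int32))
green [[0.6446, 0.2587], [0.6437, 0.1913], [0.5108, 0.192], [0.5116, 0.2587]] [0.5776542 0.2251661]
red [[0.5479, 0.1299], [0.6556, 0.12], [0.6454, 0.013], [0.5378, 0.0238]] [0.59666184 0.0716887 ]
white [[167.24307250976562, 179.6246337890625], [169.86154174804688, 132.4923095703125], [221.20306396484375, 135.3446044921875], [218.5845947265625, 182.4769287109375]] [[0.5184, 0.4717], [0.6317, 0.467], [0.6228, 0.3434], [0.5101, 0.349]] [0.57072052 0.40780622]
rim [[163.7157440185547, 178.9796905517578], [167.0050811767578, 132.92893981933594], [168.78172302246094, 133.0558319091797], [165.4923858642578, 179.10658264160156]] [[0.5167, 0.4708], [0.6246, 0.4647], [0.6243, 0.4605], [0.5164, 0.4666]] [0.5705073  0.46566496]
bondcap [(np.int32(17), array([298.8, 225.2]), array([297, 223,   5,   5], dtype=int32))]
drop dark [(np.int32(7), array([467.4, 226. ]), array([467, 223,   2,   7], dtype=int32)), (np.int32(32), array([473.8, 226.3]), array([471, 224,   7,   6], dtype=int32))]
orange (np.int32(175), array([196.8, 227.6]), array([173, 224,  49,  10], dtype=int32))
[[0.3934, 0.4555], [0.4144, 0.4549], [0.4096, 0.3418], [0.3886, 0.3425]] [0.40149151 0.39866046]
purple (np.int32(83), array([346.4, 217.6]), array([330, 212,  36,  11], dtype=int32))
[[0.4195, 0.088], [0.439, 0.0058], [0.4307, 0.0039], [0.4112, 0.086]] [0.42509394 0.04593392]
```

```bash
python3 - <<'E'
from h import *
o=ray("top",[[175.5,229.5],[217.7,226.4],[197,227.8]],.009);p=ray("top",[[368,212],[326.8,222.1]],.009)
for n,w in(("or",o),("pu",p)):
    d=w[0]-w[1];L=np.linalg.norm(d);u=d/L;c=w[0]-u*.051
    print(n,w.round(4).tolist(),L.round(4),"c",c.round(4),"grasp",(c-.006*u).round(4),"ang",np.degrees(np.arctan2(u[1],u[0])).round(1))
print("bond",ray("top",[[298.8,225.2]],.055), ray("scene",[[324.3,214.5]],.050))
print("drop top",ray("top",[[473.8,226.3]],.09),ray("top",[[474.3,226.3]],.1),"scene",ray("scene",[[403.6,163]],.1),ray("scene",[[403.2,170]],.077))
print("big,yellow,blue",ray("top",[[295,197],[325,244.5],[369,242.5]],.06).round(3))
print("dish",ray("top",[[254.7,220.5]],.022),ray("scene",[[294.2,240]],.018))
print("tool",rel([o[:2].mean(0)[0],o[:2].mean(0)[1],.15]))
E
```

```text
or [[0.4001, 0.4492], [0.4064, 0.3497], [0.4036, 0.3984]] 0.0998 c [0.4033 0.3984] grasp [0.4037 0.3924] ang 93.6
pu [[0.4361, -0.0018], [0.4137, 0.0947]] 0.0991 c [0.4246 0.0479] grasp [0.4232 0.0537] ang -76.9
bond [[0.40639638 0.15773257]] [[0.40976034 0.15492472]]
drop top [[ 0.39875914 -0.22409528]] [[ 0.39863797 -0.22199907]] scene [[ 0.39538428 -0.22036824]] [[ 0.3948499  -0.22134533]]
big,yellow,blue [[0.469 0.165]
 [0.363 0.1  ]
 [0.366 0.002]]
dish [[0.41890011 0.26107973]] [[0.4151721  0.26462605]]
tool [-0.25421318 -0.11707751  0.08085581]
```

The rows are not in the units I measure in: shifts go in shares of 600 mm and turns go in shares of pi rad. I convert before sending: -0.257 m is -0.4283, -0.124 m is -0.2067, 1 rad is 0.3183.

Emit:
{"fn": "jog_arm", "kwargs": {"offsets": [[0.05,[-0.4283,-0.2067,0.1833],[0,0,0.3183]],[0.05,[-0.4283,-0.2067,0.1833],[0,0,0.3183]],[0.05,[-0.4283,-0.2067,0.1833],[0,0,0.3183]],[0.05,[-0.4283,-0.2067,0.1833],[0,0,0.3183]],[0.05,[-0.4283,-0.2067,0.1833],[0,0,0.3183]],[0.05,[-0.4283,-0.2067,0.1833],[0,0,0.3183]],[0.05,[-0.4283,-0.2067,0.1833],[0,0,0.3183]],[0.05,[-0.4283,-0.2067,0.1833],[0,0,0.3183]]], "squeeze": 30}}

```text
clock: 0.77
ee_pos: [0.406, 0.3886, 0.1192]
tcp_rot: [-3.14, 0.002, 1.807]
contact_force: [0.4, -0.4, -0.8]
finger_gap: 0.0498
grasp_force: 0.0
```

Emit:
{"fn": "jog_arm", "kwargs": {"offsets": [[0.05,[0,0,0],[0,0,0.0573]],[0.05,[0,0,0],[0,0,0.0573]],[0.05,[0,0,0],[0,0,0.0573]]]}}

```text
clock: 1.02
ee_pos: [0.404, 0.3919, 0.1209]
tcp_rot: [-3.141, 0.0, 1.632]
contact_force: [-0.3, 0.8, -0.3]
finger_gap: 0.0502
grasp_force: 0.0
```

```bash
python3 - <<'E'
from h import *
print(get_obs()['tcp_rot'],get_obs()['ee_pos'],rel([.4037,.3924,.004]))
m=cams.camera_model("wrist");im=cams.grab_frame("wrist");cv2.imwrite("pics/w1.png",im[:,:,::-1])
H,S,V=cv2.split(cv2.cvtColor(im,cv2.COLOR_RGB2HSV))
for b in blobs((H>5)&(H<20)&(S>150),30): print(b,ray("wrist",[b[1]],.009,m))
E
```

```text
[-3.14088467e+00  4.65857206e-04  1.63186836e+00] [0.40399548 0.39187397 0.12087842] [ 0.00059753 -0.00018007  0.11687831]
(np.int32(258), array([337.1,  26.6]), array([329,   0,  18,  48], dtype=int32)) [[0.41014711 0.53837712]]
(np.int32(43), array([337.4,  94.3]), array([336,  86,   4,  19], dtype=int32)) [[0.41432735 0.48523869]]
(np.int32(131), array([317.4, 137.5]), array([310, 132,  15,  13], dtype=int32)) [[0.39913081 0.44743005]]
(np.int32(41), array([314.1, 219.3]), array([312, 215,   5,  10], dtype=int32)) [[0.40040579 0.36951676]]
(np.int32(103), array([317.9, 238.4]), array([314, 232,   9,  15], dtype=int32)) [[0.40525936 0.34968933]]
```

View pics/w1.png

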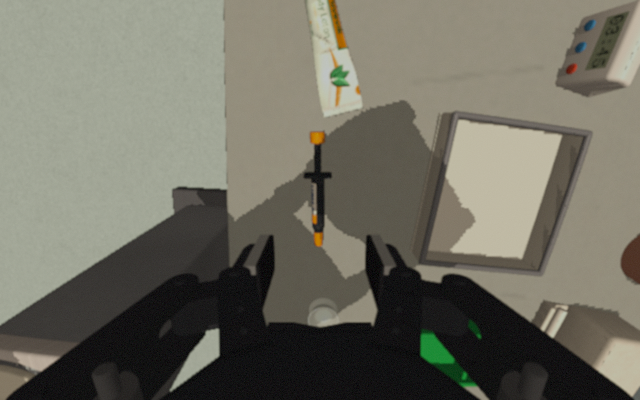

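The wrist view shows the orange syringe between the fingers, knob (317,137) and cap (318,238), which agrees with the top view to 2 mm. I'll grasp now.

Converted, 0.117 m is 0.195, 0.1 m is 0.1667.

Emit:
{"fn": "jog_arm", "kwargs": {"offsets": [[0.05,[0,-0.0017,0.0667],[0,0,0]],[0.05,[0,-0.0017,0.1333],[0,0,0]],[0.05,[0,-0.0017,0.1667],[0,0,0]],[0.05,[0,-0.0017,0.195],[0,0,0]],[0.05,[0,-0.0017,0.195],[0,0,0]],[0.03,[0,-0.0017,0.195],[0,0,0]],[0.0,[0,-0.0017,0.195],[0,0,0]],[0.0,[0,-0.0017,0.195],[0,0,0]]], "squeeze": 30}}

```text
clock: 1.73
ee_pos: [0.4034, 0.3929, 0.0056]
tcp_rot: [3.14, -0.001, 1.637]
contact_force: [0.0, 0.0, 1.2]
finger_gap: 0.0145
grasp_force: 0.1
```

Emit:
{"fn": "jog_arm", "kwargs": {"offsets": [[0,[0,0,0],[0,0,0]],[0,[0,0,0],[0,0,0]],[0,[0,0,0],[0,0,0]],[0,[0,0,0],[0,0,0]]], "squeeze": 30}}

```text
clock: 2.07
ee_pos: [0.4034, 0.3929, 0.0055]
tcp_rot: [3.14, -0.001, 1.636]
contact_force: [-1.3, 0.4, 8.7]
finger_gap: 0.011
grasp_force: 31.8
```

Emit:
{"fn": "jog_arm", "kwargs": {"offsets": [[0,[0,0,-0.05],[0,0,0]],[0,[0,0,-0.1],[0,0,0]],[0,[0,0,-0.1667],[0,0,0]],[0,[0,0,-0.1667],[0,0,0]],[0,[0,0,-0.1667],[0,0,0]]]}}

```text
clock: 2.48
ee_pos: [0.404, 0.3933, 0.1071]
tcp_rot: [3.137, -0.003, 1.636]
contact_force: [-0.3, 0.0, -1.3]
finger_gap: 0.011
grasp_force: 30.8
```

```bash
python3 - <<'E'
from h import *
# tray: floor corners via wrist cam unneeded; target at tray centre +-28mm in tray x
im=cv2.imread("pics/top0.png");V=cv2.cvtColor(im,cv2.COLOR_BGR2HSV)[:,:,2]
m=np.zeros(V.shape,bool);m[125:190,160:230]=1
g=((V<95)&m).astype(np.uint8)
c=max(cv2.findContours(g,0,2)[0],key=cv2.contourArea);r=cv2.boxPoints(cv2.minAreaRect(c));print(r.tolist())
w=ray("top",r,.032);print(w.round(4).tolist(),w.mean(0),np.linalg.norm(w[0]-w[1]),np.linalg.norm(w[1]-w[2]))
print(get_obs()['tcp_rot'],get_obs()['ee_pos'])
E
```

```text
[[145.49813842773438, 171.3636016845703], [171.3345947265625, 121.7575912475586], [191.0, 131.99998474121094], [165.16354370117188, 181.60598754882812]]
[[0.5351, 0.514], [0.6509, 0.4549], [0.6259, 0.4082], [0.5106, 0.4673]] [0.58062266 0.4611065 ] 0.13001221508395666 0.05299214120012763
[ 3.13720663e+00 -2.99800324e-03  1.63608042e+00] [0.40401485 0.39328139 0.10709931]
```

Converted, 0.193 m is 0.3217, -0.009 m is -0.015, 0.135 rad is 0.043.

Emit:
{"fn": "jog_arm", "kwargs": {"offsets": [[0,[-0.015,0.3217,0],[0,0,0.043]],[0,[-0.015,0.3217,0],[0,0,0.043]],[0,[-0.015,0.3217,0],[0,0,0.043]],[0,[-0.015,0.3217,0],[0,0,0.043]],[0,[-0.015,0.3217,0],[0,0,0.043]],[0,[-0.015,0.3217,0],[0,0,0.043]],[0,[-0.015,0.3217,0],[0,0,0.043]]]}}

```text
clock: 3.07
ee_pos: [0.5967, 0.3951, 0.1029]
tcp_rot: [-3.141, 0.001, 1.5]
contact_force: [-0.0, -0.2, 0.1]
finger_gap: 0.0107
grasp_force: 30.8
```

```bash
python3 - <<'E'
from h import *
q=np.array([[25,35],[169,40],[161,167],[18,160]])/2.38+[155,115];w=ray("top",q,.032);print(w.round(4).tolist(),w.mean(0))
m=cams.camera_model("wrist");im=cams.grab_frame("wrist");cv2.imwrite("pics/w2.png",im[:,:,::-1])
print(get_obs()['tcp_rot'],get_obs()['ee_pos'],rel([.597,.397,.01]))
np.savez("w2.npz",**m)
E
```

```text
[[0.6323, 0.4684], [0.625, 0.3263], [0.5007, 0.3335], [0.5092, 0.4734]] [0.56681125 0.40039467]
[-3.13981037e+00  9.81595105e-04  1.50029939e+00] [0.59540187 0.39535221 0.10303469] [0.00184759 0.0016439  0.09303014]
```

View pics/w2.png

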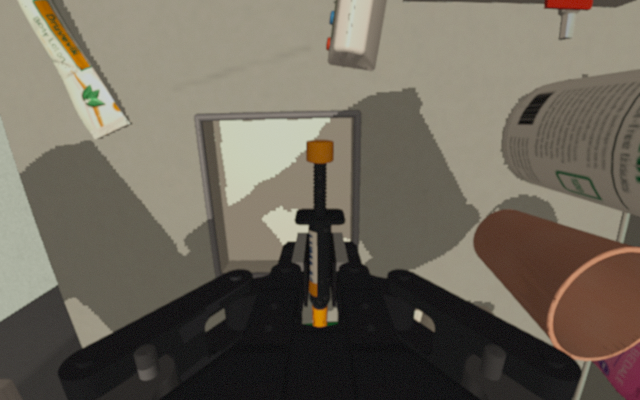

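```bash
python3 - <<'E'
from h import *
m={k:v for k,v in np.load("w2.npz").items()}
w=ray("w",[[197,116],[360,112]],.032,m);d=w[1]-w[0];print(w,np.linalg.norm(d));u=d/np.linalg.norm(d);n=np.array([u[1],-u[0]]);print(u,"centre",w.mean(0)+.069*n)
E
```

```text
[[0.51102469 0.47555756]
 [0.63232736 0.46910338]] 0.12147425405772394
[ 0.99858749 -0.05313209] centre [0.56800991 0.40342793]
```

Converted, 0.093 m is 0.155, 0.085 m is 0.1417.

Emit:
{"fn": "jog_arm", "kwargs": {"offsets": [[0,[0,0,0.0667],[0,0,0]],[0,[0,0,0.1167],[0,0,0]],[0,[0,0,0.1417],[0,0,0]],[0,[0,0,0.155],[0,0,0]],[0,[0,0,0.155],[0,0,0]],[0.022,[0,0,0.155],[0,0,0]],[0.022,[0,0,0.155],[0,0,0]],[0.022,[0,0,0.155],[0,0,0]]]}}

```text
clock: 3.78
ee_pos: [0.596, 0.3962, 0.0122]
tcp_rot: [3.141, -0.001, 1.501]
contact_force: [0.4, -0.7, 0.2]
finger_gap: 0.0222
grasp_force: 0.0
```

Emit:
{"fn": "jog_arm", "kwargs": {"offsets": [[0.022,[0,0,-0.0167],[0,0,0]],[0.022,[0,0,-0.0833],[0,0,0]],[0.022,[0,0,-0.15],[0,0,0]],[0.022,[0,0,-0.2],[0,0,0]],[0.022,[0,0,-0.2],[0,0,0]]]}}

```text
clock: 4.2
ee_pos: [0.599, 0.3976, 0.1399]
tcp_rot: [3.132, -0.006, 1.501]
contact_force: [0.8, 0.4, -0.0]
finger_gap: 0.0222
grasp_force: 0.0
```

```bash
python3 - <<'E'
from h import *
o=get_obs();print(o['qpos'],rel([.4232,.0537,.12]))
E
```

```text
[ 5.03005806e-01  7.05678544e-01  1.19397142e+00 -7.31583231e-06
  1.23097140e+00  5.72957392e-01] [-0.35544504 -0.15148772  0.016352  ]
```

Converted, -0.355 m is -0.5917, -0.151 m is -0.2517, -0.298 rad is -0.0949.

Emit:
{"fn": "jog_arm", "kwargs": {"offsets": [[0.05,[-0.5917,-0.2517,0],[0,0,-0.0949]],[0.05,[-0.5917,-0.2517,0],[0,0,-0.0949]],[0.05,[-0.5917,-0.2517,0],[0,0,-0.0949]],[0.05,[-0.5917,-0.2517,0],[0,0,-0.0949]],[0.05,[-0.5917,-0.2517,0],[0,0,-0.0949]],[0.05,[-0.5917,-0.2517,0],[0,0,-0.0949]],[0.05,[-0.5917,-0.2517,0],[0,0,-0.0949]],[0.05,[-0.5917,-0.2517,0],[0,0,-0.0949]]]}}

```text
clock: 4.87
ee_pos: [0.4434, 0.0977, 0.1322]
tcp_rot: [3.14, 0.0, 1.799]
contact_force: [1.2, -0.1, 0.3]
finger_gap: 0.05
grasp_force: 0.0
```

```bash
python3 - <<'E'
from h import *
o=get_obs();print(o['tcp_rot'],rel([.4232,.0537,.12]))
E
```

```text
[3.13999613e+00 2.74280152e-04 1.79926564e+00] [-0.03832938 -0.02964986  0.01219076]
```

Converted, -0.038 m is -0.0633, -0.03 m is -0.05.

Emit:
{"fn": "jog_arm", "kwargs": {"offsets": [[0.05,[-0.0633,-0.05,0.02],[0,0,0]],[0.05,[-0.0633,-0.05,0.02],[0,0,0]],[0.05,[-0.0633,-0.05,0.02],[0,0,0]]]}}

```text
clock: 5.12
ee_pos: [0.4225, 0.0533, 0.1197]
tcp_rot: [-3.141, 0.0, 1.796]
contact_force: [-0.5, 0.1, -0.1]
finger_gap: 0.0497
grasp_force: 0.0
```

```bash
python3 - <<'E'
from h import *
o=get_obs();print(o['ee_pos'],rel([.4232,.0537,.004]))
m=cams.camera_model("wrist");im=cams.grab_frame("wrist");cv2.imwrite("pics/w3.png",im[:,:,::-1])
H,S,V=cv2.split(cv2.cvtColor(im,cv2.COLOR_RGB2HSV))
for b in blobs((H>125)&(H<160)&(S>70),30): print(b,ray("wrist",[b[1]],.009,m))
E
```

```text
[0.42245548 0.05332961 0.11967153] [0.00020067 0.00087541 0.11567103]
(np.int32(136), array([318.5, 152. ]), array([315, 144,   8,  17], dtype=int32)) [[0.41255585 0.09504583]]
(np.int32(46), array([322.1, 176.1]), array([320, 171,   5,  11], dtype=int32)) [[0.42070451 0.07415267]]
(np.int32(117), array([318.7, 253.2]), array([313, 248,  12,  11], dtype=int32)) [[ 0.4349475  -0.00306564]]
```

Converted, 0.116 m is 0.1933, 0.1 m is 0.1667.

Emit:
{"fn": "jog_arm", "kwargs": {"offsets": [[0.05,[0,0,0.0667],[0,0,0]],[0.05,[0,0,0.1333],[0,0,0]],[0.05,[0,0,0.1667],[0,0,0]],[0.05,[0,0,0.1933],[0,0,0]],[0.05,[0,0,0.1933],[0,0,0]],[0.03,[0,0,0.1933],[0,0,0]],[0.0,[0,0,0.1933],[0,0,0]],[0.0,[0,0,0.1933],[0,0,0]]], "squeeze": 30}}

```text
clock: 5.83
ee_pos: [0.4248, 0.0556, 0.0044]
tcp_rot: [3.139, 0.001, 1.799]
contact_force: [0.4, 0.2, 0.8]
finger_gap: 0.014
grasp_force: 0.1
```

Emit:
{"fn": "jog_arm", "kwargs": {"offsets": [[0,[0,0,0],[0,0,0]],[0,[0,0,0],[0,0,0]],[0,[0,0,0],[0,0,0]],[0,[0,0,0],[0,0,0]]], "squeeze": 30}}

```text
clock: 6.17
ee_pos: [0.4247, 0.0554, 0.0043]
tcp_rot: [3.139, 0.0, 1.799]
contact_force: [0.4, 5.5, 10.5]
finger_gap: 0.0106
grasp_force: 31.8
```

Emit:
{"fn": "jog_arm", "kwargs": {"offsets": [[0,[0,0,-0.05],[0,0,0]],[0,[0,0,-0.1],[0,0,0]],[0,[0,0,-0.1667],[0,0,0]],[0,[0,0,-0.2333],[0,0,0]],[0,[0,0,-0.2333],[0,0,0]],[0,[0,0,-0.2333],[0,0,0]]]}}

```text
clock: 6.67
ee_pos: [0.4251, 0.0552, 0.1458]
tcp_rot: [3.136, 0.001, 1.799]
contact_force: [-0.4, -0.5, -0.3]
finger_gap: 0.0107
grasp_force: 30.7
```

```bash
python3 - <<'E'
from h import *
print(rel([.54,.41,.14]))
E
```

```text
[0.31963978 0.19205651 0.00645389]
```

Converted, 0.32 m is 0.5333, 0.192 m is 0.32, 0.29 rad is 0.0923.

Emit:
{"fn": "jog_arm", "kwargs": {"offsets": [[0,[0.5333,0.32,0],[0,0,0.0923]],[0,[0.5333,0.32,0],[0,0,0.0923]],[0,[0.5333,0.32,0],[0,0,0.0923]],[0,[0.5333,0.32,0],[0,0,0.0923]],[0,[0.5333,0.32,0],[0,0,0.0923]],[0,[0.5333,0.32,0],[0,0,0.0923]],[0,[0.5333,0.32,0],[0,0,0.0923]],[0,[0.5333,0.32,0],[0,0,0.0923]]]}}

```text
clock: 7.33
ee_pos: [0.5213, 0.3602, 0.1419]
tcp_rot: [-3.14, 0.001, 1.509]
contact_force: [0.9, -0.3, 0.2]
finger_gap: 0.011
grasp_force: 30.7
```

```bash
python3 - <<'E'
from h import *
print(rel([.54,.412,.1]))
E
```

```text
[0.05285369 0.01553873 0.04182037]
```

Converted, 0.053 m is 0.0883, 0.042 m is 0.07.

Emit:
{"fn": "jog_arm", "kwargs": {"offsets": [[0,[0.0883,0.0258,0.07],[0,0,0]],[0,[0.0883,0.0258,0.07],[0,0,0]],[0,[0.0883,0.0258,0.07],[0,0,0]],[0,[0.0883,0.0258,0.07],[0,0,0]]]}}

```text
clock: 7.67
ee_pos: [0.5393, 0.4104, 0.0986]
tcp_rot: [-3.138, 0.002, 1.51]
contact_force: [0.2, -0.3, -0.1]
finger_gap: 0.0108
grasp_force: 30.7
```

```bash
python3 - <<'E'
from h import *
print(get_obs()['ee_pos'],rel([.54,.412,.01]))
m=cams.camera_model("wrist");im=cams.grab_frame("wrist");cv2.imwrite("pics/w4.png",im[:,:,::-1])
E
```

```text
[0.53933309 0.41039681 0.09857742] [0.00184924 0.00084813 0.08857107]
```

View pics/w4.png

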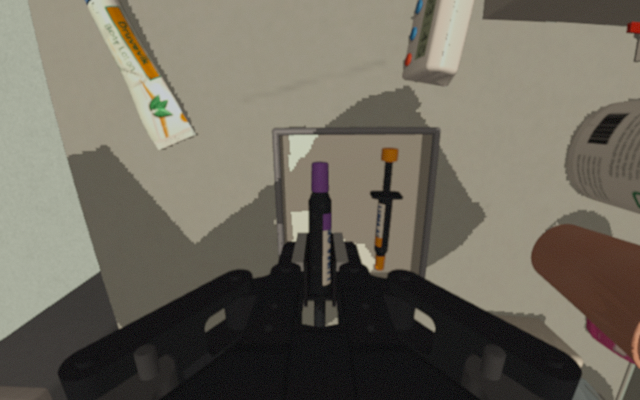

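The orange syringe lies well in the tray (knob 390,155, cap 380,262). The purple one hangs over the near slot (320,175). I'll lower and release it.

Converted, 0.0885 m is 0.1475, 0.08 m is 0.1333.

Emit:
{"fn": "jog_arm", "kwargs": {"offsets": [[0,[0.0017,0,0.0667],[0,0,0]],[0,[0.0017,0,0.1167],[0,0,0]],[0,[0.0017,0,0.1333],[0,0,0]],[0,[0.0017,0,0.1475],[0,0,0]],[0,[0.0017,0,0.1475],[0,0,0]],[0.022,[0.0017,0,0.1475],[0,0,0]],[0.022,[0.0017,0,0.1475],[0,0,0]],[0.022,[0.0017,0,0.1475],[0,0,0]]]}}

```text
clock: 8.38
ee_pos: [0.5415, 0.4117, 0.0145]
tcp_rot: [3.14, -0.001, 1.509]
contact_force: [-0.2, 0.1, -0.4]
finger_gap: 0.0221
grasp_force: 0.0
```

Emit:
{"fn": "jog_arm", "kwargs": {"offsets": [[0.022,[0,0,-0.0167],[0,0,0]],[0.022,[0,0,-0.0833],[0,0,0]],[0.022,[0,0,-0.15],[0,0,0]],[0.022,[0,0,-0.2167],[0,0,0]],[0.022,[0,0,-0.2333],[0,0,0]],[0.022,[0,0,-0.2333],[0,0,0]]]}}

```text
clock: 8.88
ee_pos: [0.5425, 0.4126, 0.1585]
tcp_rot: [3.135, -0.005, 1.509]
contact_force: [0.4, 0.4, -1.0]
finger_gap: 0.0221
grasp_force: 0.0
```

```bash
python3 - <<'E'
from h import *
o=get_obs();print(o['qpos'],rel([.408,.1565,.15]))
E
```

```text
[ 5.62677113e-01  6.37843214e-01  1.28213125e+00 -1.36800349e-05
  1.21355156e+00  6.24522566e-01] [-0.2639489  -0.11844486  0.00645294]
```

Converted, -0.264 m is -0.44, -0.118 m is -0.1967, -1 rad is -0.3183.

Emit:
{"fn": "jog_arm", "kwargs": {"offsets": [[0.04,[-0.44,-0.1967,0.01],[0,0,-0.3183]],[0.04,[-0.44,-0.1967,0.01],[0,0,-0.3183]],[0.04,[-0.44,-0.1967,0.01],[0,0,-0.3183]],[0.04,[-0.44,-0.1967,0.01],[0,0,-0.3183]],[0.04,[-0.44,-0.1967,0.01],[0,0,-0.3183]],[0.04,[-0.44,-0.1967,0.01],[0,0,-0.3183]],[0.04,[-0.44,-0.1967,0.01],[0,0,-0.3183]],[0.04,[-0.44,-0.1967,0.01],[0,0,-0.3183]]]}}

```text
clock: 9.55
ee_pos: [0.402, 0.1512, 0.1465]
tcp_rot: [-3.138, -0.002, 2.493]
contact_force: [0.2, 1.7, -0.6]
finger_gap: 0.0399
grasp_force: 0.0
```

Emit:
{"fn": "jog_arm", "kwargs": {"offsets": [[0.04,[0,0,0],[0,0,-0.2005]],[0.04,[0,0,0],[0,0,-0.2005]],[0.04,[0,0,0],[0,0,-0.2005]],[0.04,[0,0,0],[0,0,-0.2005]],[0.04,[0,0,0],[0,0,-0.2005]],[0.04,[0,0,0],[0,0,-0.2005]]]}}

```text
clock: 10.05
ee_pos: [0.4062, 0.1551, 0.1468]
tcp_rot: [-3.142, -0.0, 3.126]
contact_force: [0.7, 0.5, 0.1]
finger_gap: 0.0402
grasp_force: 0.0
```

```bash
python3 - <<'E'
from h import *
o=get_obs();print(o['ee_pos'],o['tcp_rot'],rel([.408,.1565,.042]))
m=cams.camera_model("wrist");im=cams.grab_frame("wrist");cv2.imwrite("pics/w5.png",im[:,:,::-1]);np.savez("w5.npz",**m)
H,S,V=cv2.split(cv2.cvtColor(im,cv2.COLOR_RGB2HSV))
for b in blobs((S<80)&(V>150),60): print(b,ray("wrist",[b[1]],.055,m))
E
```

```text
[0.40621578 0.15508881 0.14682976] [-3.14155613e+00 -1.92976105e-04  3.12588022e+00] [-0.00178205  0.00144287  0.10482937]
(np.int32(50162), array([315.4,  48.1]), array([  0,   0, 640, 102], dtype=int32)) [[0.28272839 0.15481671]]
(np.int32(291), array([565. ,  93.5]), array([507,  91, 118,   6], dtype=int32)) [[0.31662147 0.36037045]]
(np.int32(382), array([ 76. , 102.1]), array([  0,  98, 159,  10], dtype=int32)) [[ 0.31647375 -0.0450474 ]]
(np.int32(12100), array([ 89.3, 267.3]), array([  0, 155, 171, 190], dtype=int32)) [[ 0.46876889 -0.07014922]]
(np.int32(967), array([618.5, 192.7]), array([600, 174,  40,  40], dtype=int32)) [[0.40226702 0.43199166]]
(np.int32(316), array([433.5, 203.3]), array([416, 185,  28,  32], dtype=int32)) [[0.40924314 0.25708   ]]
(np.int32(63), array([322.2, 197.9]), array([316, 195,  13,   6], dtype=int32)) [[0.40256683 0.15828518]]
(np.int32(715), array([538.2, 287.1]), array([493, 283,  86,  14], dtype=int32)) [[0.49848159 0.3726239 ]]
(np.int32(1407), array([541.4, 313.9]), array([497, 301,  76,  32], dtype=int32)) [[0.53075995 0.38336623]]
(np.int32(127), array([178.4, 324.9]), array([171, 316,  15,  20], dtype=int32)) [[0.53508688 0.00865191]]
(np.int32(116), array([190.9, 369.4]), array([184, 360,  13,  20], dtype=int32)) [[0.59389829 0.01222775]]
(np.int32(332), array([628.8, 372.9]), array([615, 364,  25,  18], dtype=int32)) [[0.62236903 0.51686086]]
(np.int32(101), array([  6.1, 393.7]), array([  0, 386,  15,  14], dtype=int32)) [[ 0.64400727 -0.23214768]]
```

View pics/w5.png

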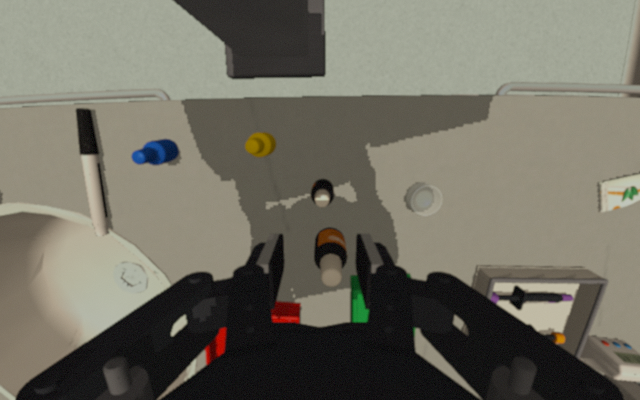

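The wrist view shows the bond bottle cap (322,198) just ahead of the fingers, with the big decoy (331,255), yellow (260,145) and blue (158,152) all clear. Grasping by the cap.

Converted, 0.107 m is 0.1783, 0.08 m is 0.1333.

Emit:
{"fn": "jog_arm", "kwargs": {"offsets": [[0.04,[-0.0017,0.0033,0.0667],[0,0,0]],[0.04,[-0.0017,0.0033,0.1333],[0,0,0]],[0.04,[-0.0017,0.0033,0.1667],[0,0,0]],[0.04,[-0.0017,0.0033,0.1783],[0,0,0]],[0.04,[-0.0017,0.0033,0.1783],[0,0,0]],[0.025,[-0.0017,0.0033,0.1783],[0,0,0]],[0.0,[-0.0017,0.0033,0.1783],[0,0,0]],[0.0,[-0.0017,0.0033,0.1783],[0,0,0]]], "squeeze": 25}}

```text
clock: 10.77
ee_pos: [0.4084, 0.1573, 0.0411]
tcp_rot: [3.141, 0.002, 3.118]
contact_force: [0.0, -0.4, 3.0]
finger_gap: 0.0118
grasp_force: 24.4
```

Emit:
{"fn": "jog_arm", "kwargs": {"offsets": [[0,[0,0,0],[0,0,0]],[0,[0,0,0],[0,0,0]],[0,[0,0,0],[0,0,0]],[0,[0,0,0],[0,0,0]]], "squeeze": 25}}

```text
clock: 11.1
ee_pos: [0.4084, 0.1573, 0.041]
tcp_rot: [3.141, 0.003, 3.119]
contact_force: [-0.6, 0.5, 10.4]
finger_gap: 0.0116
grasp_force: 25.2
```

Emit:
{"fn": "jog_arm", "kwargs": {"offsets": [[0,[0,0,-0.0333],[0,0,0]],[0,[0,0,-0.0667],[0,0,0]],[0,[0,0,-0.1167],[0,0,0]],[0,[0,0,-0.1333],[0,0,0]],[0,[0,0,-0.1333],[0,0,0]],[0,[0,0,-0.1333],[0,0,0]]]}}

```text
clock: 11.6
ee_pos: [0.408, 0.1573, 0.1207]
tcp_rot: [3.141, 0.003, 3.119]
contact_force: [0.0, -0.1, 0.4]
finger_gap: 0.0114
grasp_force: 24.7
```

```bash
python3 - <<'E'
from h import *
print(rel([.545,.225,.12]))
E
```

```text
[-0.13542353  0.070839    0.00109176]
```

Converted, -0.1355 m is -0.2258, -0.03 m is -0.05.

Emit:
{"fn": "jog_arm", "kwargs": {"offsets": [[0,[0,0,-0.0667],[0,0,0]],[0,[-0.05,0.0333,-0.075],[0,0,0]],[0,[-0.1,0.0667,-0.075],[0,0,0]],[0,[-0.15,0.0917,-0.075],[0,0,0]],[0,[-0.2,0.1083,-0.075],[0,0,0]],[0,[-0.2258,0.1183,-0.075],[0,0,0]],[0,[-0.2258,0.1183,-0.075],[0,0,0]],[0,[-0.2258,0.1183,-0.075],[0,0,0]]]}}

```text
clock: 12.27
ee_pos: [0.5445, 0.225, 0.1633]
tcp_rot: [-3.141, -0.002, 3.119]
contact_force: [-0.7, -0.5, -0.9]
finger_gap: 0.0114
grasp_force: 24.7
```

```bash
python3 - <<'E'
from h import *
print(get_obs()['ee_pos'],rel([.545,.225,.047]))
m=cams.camera_model("wrist");im=cams.grab_frame("wrist");cv2.imwrite("pics/w6.png",im[:,:,::-1])
t=cams.grab_frame("top");t=cv2.resize(t[110:250,150:350],None,fx=3,fy=3)
cv2.imwrite("pics/t6.png",t[:,:,::-1])
E
```

```text
[0.54446312 0.22502388 0.16328085] [-7.51629601e-04  5.84880241e-05  1.16279649e-01]
```

View pics/w6.png

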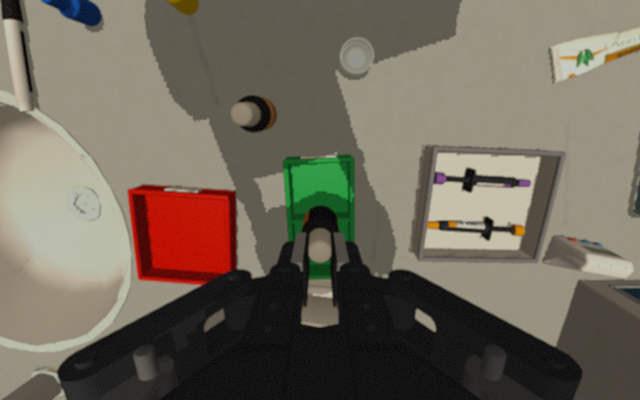

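Both syringes lie side by side in the tray (483,182 and 477,227). The bond bottle is held upright over the caddy's centre line (320,235). I'll lower and release it.

Converted, 0.1175 m is 0.1958, 0.11 m is 0.1833.

Emit:
{"fn": "jog_arm", "kwargs": {"offsets": [[0,[0,0,0.0667],[0,0,0]],[0,[0,0,0.1333],[0,0,0]],[0,[0,0,0.1667],[0,0,0]],[0,[0,0,0.1833],[0,0,0]],[0,[0,0,0.1958],[0,0,0]],[0,[0,0,0.1958],[0,0,0]],[0,[0,0,0.1958],[0,0,0]],[0.035,[0,0,0.1958],[0,0,0]]]}}

```text
clock: 13.03
ee_pos: [0.5454, 0.2253, 0.0487]
tcp_rot: [3.141, 0.002, 3.119]
contact_force: [0.3, -0.3, 0.1]
finger_gap: 0.0226
grasp_force: 0.0
```

Emit:
{"fn": "jog_arm", "kwargs": {"offsets": [[0.035,[0,0,0],[0,0,0]],[0.035,[0,0,0],[0,0,0]],[0.035,[0,0,0],[0,0,0]],[0.035,[0,0,-0.05],[0,0,0]],[0.035,[0,0,-0.1167],[0,0,0]],[0.035,[0,0,-0.1833],[0,0,0]],[0.035,[0,0,-0.2],[0,0,0]],[0.035,[0,0,-0.2],[0,0,0]]]}}

```text
clock: 13.7
ee_pos: [0.5465, 0.2257, 0.1712]
tcp_rot: [3.14, 0.006, 3.119]
contact_force: [-0.0, 1.3, 0.3]
finger_gap: 0.035
grasp_force: 0.0
```

```bash
python3 - <<'E'
from h import *
o=get_obs();print(o['qpos'],rel([.398,-.222,.2]))
E
```

```text
[ 2.90639873e-01  5.06899299e-01  1.50875071e+00  1.20898975e-05
  1.11925328e+00 -1.25772700e+00] [ 0.13820438 -0.45082478 -0.03059341]
```

Converted, -0.451 m is -0.7517, 0.138 m is 0.23.

Emit:
{"fn": "jog_arm", "kwargs": {"offsets": [[0.06,[0.23,-0.7517,-0.05],[0,0,0]],[0.06,[0.23,-0.7517,-0.05],[0,0,0]],[0.06,[0.23,-0.7517,-0.05],[0,0,0]],[0.06,[0.23,-0.7517,-0.05],[0,0,0]],[0.06,[0.23,-0.7517,-0.05],[0,0,0]],[0.06,[0.23,-0.7517,-0.05],[0,0,0]],[0.06,[0.23,-0.7517,-0.05],[0,0,0]],[0.06,[0.23,-0.7517,-0.05],[0,0,0]]]}}

```text
clock: 14.37
ee_pos: [0.4388, -0.0922, 0.188]
tcp_rot: [3.141, -0.001, 3.119]
contact_force: [1.5, -0.7, 0.3]
finger_gap: 0.0602
grasp_force: 0.0
```

```bash
python3 - <<'E'
from h import *
print(rel([.398,-.222,.2]))
E
```

```text
[ 0.03787677 -0.1306332  -0.01196539]
```

The rows are not in the units I measure in: shifts go in shares of 600 mm and turns go in shares of pi rad. I convert before sending: -0.1306 m is -0.2177, 0.038 m is 0.0633.

Emit:
{"fn": "jog_arm", "kwargs": {"offsets": [[0.06,[0.0633,-0.2177,-0.02],[0,0,0]],[0.06,[0.0633,-0.2177,-0.02],[0,0,0]],[0.06,[0.0633,-0.2177,-0.02],[0,0,0]],[0.06,[0.0633,-0.2177,-0.02],[0,0,0]],[0.06,[0.0633,-0.2177,-0.02],[0,0,0]],[0.06,[0.0633,-0.2177,-0.02],[0,0,0]]]}}

```text
clock: 14.87
ee_pos: [0.3988, -0.2206, 0.1999]
tcp_rot: [3.141, -0.001, 3.117]
contact_force: [-0.1, 0.0, 0.7]
finger_gap: 0.0602
grasp_force: 0.0
```

```bash
python3 - <<'E'
from h import *
print(get_obs()['ee_pos'],rel([.397,-.222,.039]))
m=cams.camera_model("wrist");im=cams.grab_frame("wrist");cv2.imwrite("pics/w7.png",im[:,:,::-1]);np.savez("w7.npz",**m)
E
```

```text
[ 0.39875163 -0.22056812  0.19990817] [ 0.00161179 -0.00159592  0.16090809]
```

View pics/w7.png

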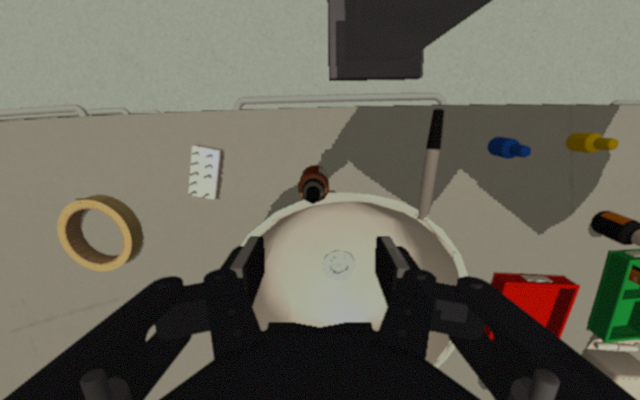

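```bash
python3 - <<'E'
from h import *
m={k:v for k,v in np.load("w7.npz").items()}
im=cv2.imread("pics/w7.png");V=cv2.cvtColor(im,cv2.COLOR_BGR2HSV)[:,:,2]
w=np.zeros(V.shape,bool);w[160:210,290:335]=1
b=max(blobs((V<60)&w),key=lambda q:q[0]);print(b)
H,S,_=cv2.split(cv2.cvtColor(im,cv2.COLOR_BGR2HSV));print([q for q in blobs((S>110)&w)])
x,y,ww,h=b[2];print(ray("w",[[x+ww/2,y+h-6.5],b[1]],[.098,.085],m))
E
```

```text
(np.int32(459), array([312.6, 189.4]), array([299, 178,  26,  25], dtype=int32))
[(np.int32(421), array([312.9, 179.2]), array([298, 166,  31,  32], dtype=int32)), (np.int32(85), array([312.8, 193.5]), array([307, 187,  12,  15], dtype=int32))]
[[ 0.39622138 -0.22649321]
 [ 0.39264689 -0.22612212]]
```

The drop bottle is at (313,185) in the wrist view, close to the sink rim, with both finger sides free. I'll descend and grip its body.

Converted, 0.161 m is 0.2683, 0.04 m is 0.0667.

Emit:
{"fn": "jog_arm", "kwargs": {"offsets": [[0.06,[0.0043,-0.0058,0.0667],[0,0,0]],[0.06,[0.0043,-0.0058,0.1333],[0,0,0]],[0.06,[0.0043,-0.0058,0.2],[0,0,0]],[0.06,[0.0043,-0.0058,0.25],[0,0,0]],[0.06,[0.0043,-0.0058,0.2683],[0,0,0]],[0.06,[0.0043,-0.0058,0.2683],[0,0,0]],[0.06,[0.0043,-0.0058,0.2683],[0,0,0]],[0.045,[0.0043,-0.0058,0.2683],[0,0,0]]], "squeeze": 35}}

```text
clock: 15.58
ee_pos: [0.3972, -0.2235, 0.0403]
tcp_rot: [-3.141, 0.001, 3.12]
contact_force: [0.0, -0.0, 0.0]
finger_gap: 0.0493
grasp_force: 0.0
```

Emit:
{"fn": "jog_arm", "kwargs": {"offsets": [[0.02,[0,0,0],[0,0,0]],[0.02,[0,0,0],[0,0,0]],[0.02,[0,0,0],[0,0,0]],[0.02,[0,0,0],[0,0,0]],[0.02,[0,0,0],[0,0,0]],[0.02,[0,0,0],[0,0,0]]], "squeeze": 35}}

```text
clock: 16.08
ee_pos: [0.3972, -0.2244, 0.0406]
tcp_rot: [-3.14, 0.002, 3.119]
contact_force: [0.3, 0.5, 8.1]
finger_gap: 0.0314
grasp_force: 33.8
```

Emit:
{"fn": "jog_arm", "kwargs": {"offsets": [[0.02,[0,0,-0.0167],[0,0,0]],[0.02,[0,0,-0.05],[0,0,0]],[0.02,[0,0,-0.1],[0,0,0]],[0.02,[0,0,-0.1667],[0,0,0]],[0.02,[0,0,-0.2],[0,0,0]],[0.02,[0,0,-0.2],[0,0,0]],[0.02,[0,0,-0.2],[0,0,0]]]}}

```text
clock: 16.67
ee_pos: [0.3971, -0.2243, 0.1611]
tcp_rot: [-3.139, 0.003, 3.119]
contact_force: [-0.8, -0.6, -1.0]
finger_gap: 0.031
grasp_force: 34.9
```

```bash
python3 - <<'E'
from h import *
print(rel([.611,.225,.16]))
E
```

```text
[-0.2036956   0.45404886  0.00069341]
```

Converted, 0.454 m is 0.7567, -0.204 m is -0.34.

Emit:
{"fn": "jog_arm", "kwargs": {"offsets": [[0.02,[-0.34,0.7567,0],[0,0,0]],[0.02,[-0.34,0.7567,0],[0,0,0]],[0.02,[-0.34,0.7567,0],[0,0,0]],[0.02,[-0.34,0.7567,0],[0,0,0]],[0.02,[-0.34,0.7567,0],[0,0,0]],[0.02,[-0.34,0.7567,0],[0,0,0]],[0.02,[-0.34,0.7567,0],[0,0,0]],[0.02,[-0.34,0.7567,0],[0,0,0]]]}}

```text
clock: 17.33
ee_pos: [0.5397, 0.0792, 0.1584]
tcp_rot: [-3.141, -0.002, 3.119]
contact_force: [1.1, -0.8, -0.3]
finger_gap: 0.0309
grasp_force: 34.9
```

```bash
python3 - <<'E'
from h import *
print(rel([.611,.225,.16]))
E
```

```text
[-0.06801379  0.14736553 -0.00177592]
```

Converted, 0.1474 m is 0.2457, -0.068 m is -0.1133.

Emit:
{"fn": "jog_arm", "kwargs": {"offsets": [[0.02,[-0.1133,0.2457,0],[0,0,0]],[0.02,[-0.1133,0.2457,0],[0,0,0]],[0.02,[-0.1133,0.2457,0],[0,0,0]],[0.02,[-0.1133,0.2457,0],[0,0,0]],[0.02,[-0.1133,0.2457,0],[0,0,0]],[0.02,[-0.1133,0.2457,0],[0,0,0]],[0.02,[-0.1133,0.2457,0],[0,0,0]]]}}

```text
clock: 17.92
ee_pos: [0.6103, 0.2224, 0.1581]
tcp_rot: [-3.141, -0.002, 3.12]
contact_force: [-0.2, -0.2, -0.9]
finger_gap: 0.0312
grasp_force: 34.9
```

```bash
python3 - <<'E'
from h import *
print(get_obs()['ee_pos'],rel([.611,.225,.0455]))
im=cams.grab_frame("wrist");cv2.imwrite("pics/w8.png",im[:,:,::-1])
E
```

```text
[0.61031759 0.22242087 0.15814308] [-0.00086547  0.00269082  0.11263921]
```

View pics/w8.png

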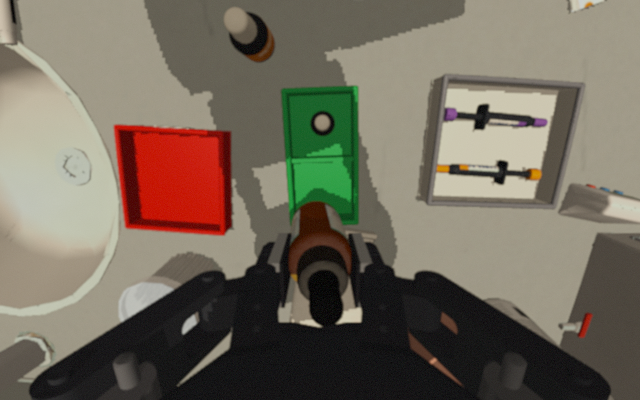

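The bond bottle stands in the near cell (322,122). The drop bottle hangs upright over the far cell.

Converted, 0.1 m is 0.1667, 0.09 m is 0.15.

Emit:
{"fn": "jog_arm", "kwargs": {"offsets": [[0.02,[0.005,0.0042,0.0667],[0,0,0]],[0.02,[0.005,0.0042,0.1167],[0,0,0]],[0.02,[0.005,0.0042,0.15],[0,0,0]],[0.02,[0.005,0.0042,0.1667],[0,0,0]],[0.02,[0.005,0.0042,0.1667],[0,0,0]]]}}

```text
clock: 18.38
ee_pos: [0.6068, 0.224, 0.0574]
tcp_rot: [-3.14, -0.004, 3.118]
contact_force: [-0.3, 0.1, -1.4]
finger_gap: 0.0312
grasp_force: 34.9
```

Emit:
{"fn": "jog_arm", "kwargs": {"offsets": [[0.02,[0,0,0.01],[0,0,0]],[0.02,[0,0,0.02],[0,0,0]],[0.02,[0,0,0.02],[0,0,0]],[0.02,[0,0,0.02],[0,0,0]]]}}

```text
clock: 18.72
ee_pos: [0.6086, 0.2254, 0.048]
tcp_rot: [3.141, 0.001, 3.119]
contact_force: [-0.1, -0.9, -0.2]
finger_gap: 0.0309
grasp_force: 34.9
```

Emit:
{"fn": "jog_arm", "kwargs": {"offsets": [[0.05,[0,0,0],[0,0,0]],[0.05,[0,0,0],[0,0,0]],[0.05,[0,0,0],[0,0,0]],[0.05,[0,0,0],[0,0,0]]]}}

```text
clock: 19.05
ee_pos: [0.6084, 0.2254, 0.0478]
tcp_rot: [3.141, 0.0, 3.119]
contact_force: [0.3, 0.5, -0.6]
finger_gap: 0.0502
grasp_force: 0.0
```

Emit:
{"fn": "jog_arm", "kwargs": {"offsets": [[0.055,[0,0,-0.05],[0,0,0]],[0.055,[0,0,-0.1167],[0,0,0]],[0.055,[0,0,-0.1833],[0,0,0]],[0.055,[0,0,-0.2333],[0,0,0]],[0.055,[0,0,-0.2333],[0,0,0]],[0.055,[0,0,-0.2333],[0,0,0]]]}}

```text
clock: 19.55
ee_pos: [0.6092, 0.2257, 0.1896]
tcp_rot: [3.14, 0.004, 3.119]
contact_force: [0.1, -0.1, -0.2]
finger_gap: 0.055
grasp_force: 0.0
```

```bash
python3 - <<'E'
from h import *
print(get_obs()['qpos'],rel([.417,.262,.17]))
E
```

```text
[ 2.62881100e-01  5.65475794e-01  1.33369212e+00  8.21533536e-06
  1.23848747e+00 -1.28552105e+00] [0.19305859 0.0319949  0.0189376 ]
```

Converted, 0.193 m is 0.3217, 0.032 m is 0.0533.

Emit:
{"fn": "jog_arm", "kwargs": {"offsets": [[0.055,[0.3217,0.0533,0.0317],[0,0,0]],[0.055,[0.3217,0.0533,0.0317],[0,0,0]],[0.055,[0.3217,0.0533,0.0317],[0,0,0]],[0.055,[0.3217,0.0533,0.0317],[0,0,0]],[0.055,[0.3217,0.0533,0.0317],[0,0,0]],[0.055,[0.3217,0.0533,0.0317],[0,0,0]],[0.055,[0.3217,0.0533,0.0317],[0,0,0]],[0.055,[0.3217,0.0533,0.0317],[0,0,0]]]}}

```text
clock: 20.22
ee_pos: [0.4162, 0.2617, 0.168]
tcp_rot: [-3.141, -0.0, 3.12]
contact_force: [1.0, 0.1, -0.2]
finger_gap: 0.0549
grasp_force: 0.0
```

```bash
python3 - <<'E'
from h import *
print(get_obs()['ee_pos'],rel([.418,.262,.004]))
m={k:v for k,v in np.load("w5.npz").items()};print(ray("w",[[424.5,198.5]],.022,m))
im=cams.grab_frame("wrist");cv2.imwrite("pics/w9.png",im[:,:,::-1]);m=cams.camera_model("wrist")
np.savez("w9.npz",**m)
E
```

```text
[0.41622056 0.26171497 0.16797387] [-0.00184377  0.00037832  0.16397297]
[[0.41388227 0.26151098]]
```

View pics/w9.png

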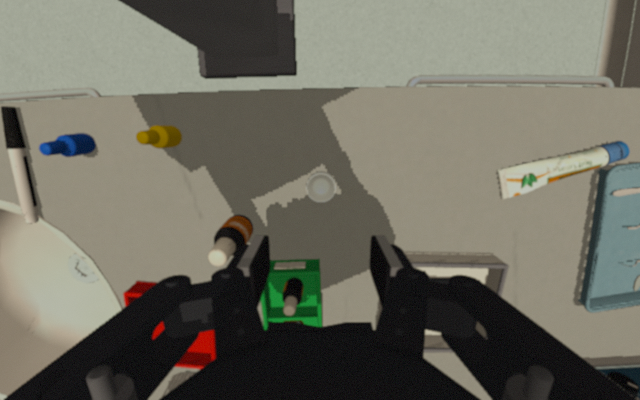

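The dish is at (320,186), centred between the fingers, and the bond bottle stands in the caddy (292,295). I'll check the drop bottle and the whole set before touching the dish.

```bash
python3 - <<'E'
from h import *
m={k:v for k,v in np.load("w9.npz").items()};print(ray("w",[[320.5,186]],.016,m))
t=cams.grab_frame("top")[105:205,150:350];s=cams.grab_frame("scene")[180:280,160:360]
cv2.imwrite("pics/chk.png",np.vstack([cv2.resize(q,None,fx=3,fy=3,interpolation=cv2.INTER_CUBIC) for q in(t,s)])[:,:,::-1])
E
```

```text
[[0.4159482  0.26358896]]
```

View pics/chk.png

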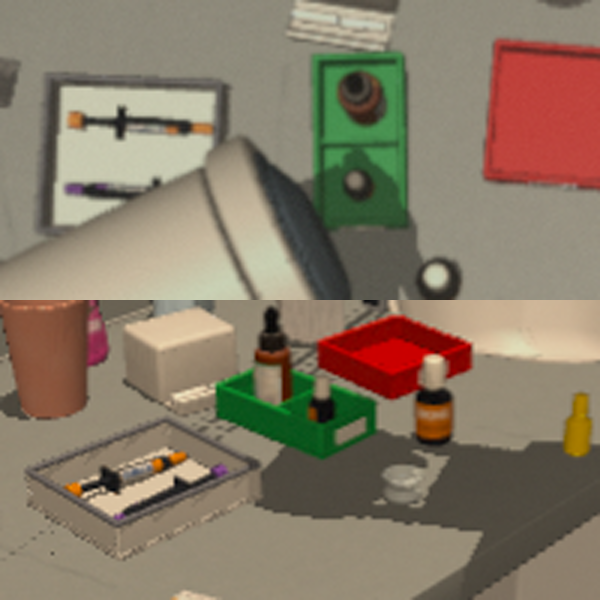

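Both bottles stand upright, one in each cell (drop 360,95 and bond 357,183 in the upper half), and both syringes lie flat in the tray. Now the dish.

Converted, 0.162 m is 0.27, 0.15 m is 0.25.

Emit:
{"fn": "jog_arm", "kwargs": {"offsets": [[0.055,[0,0.0017,0.0667],[0,0,0]],[0.055,[0,0.0017,0.1333],[0,0,0]],[0.055,[0,0.0017,0.2],[0,0,0]],[0.055,[0,0.0017,0.25],[0,0,0]],[0.055,[0,0.0017,0.27],[0,0,0]],[0.055,[0,0.0017,0.27],[0,0,0]],[0.055,[0,0.0017,0.27],[0,0,0]],[0.045,[0,0.0017,0.27],[0,0,0]]], "squeeze": 30}}

```text
clock: 21.03
ee_pos: [0.417, 0.2629, 0.0072]
tcp_rot: [3.141, 0.001, 3.119]
contact_force: [-0.5, 0.3, 0.1]
finger_gap: 0.0457
grasp_force: 0.0
```

Emit:
{"fn": "jog_arm", "kwargs": {"offsets": [[0.02,[0,0,0],[0,0,0]],[0.02,[0,0,0],[0,0,0]],[0.02,[0,0,0],[0,0,0]],[0.02,[0,0,0],[0,0,0]],[0.02,[0,0,0],[0,0,0]],[0.02,[0,0,0],[0,0,0]]], "squeeze": 30}}

```text
clock: 21.53
ee_pos: [0.417, 0.263, 0.0078]
tcp_rot: [3.14, 0.002, 3.119]
contact_force: [1.0, -1.1, 6.4]
finger_gap: 0.0304
grasp_force: 29.1
```

Emit:
{"fn": "jog_arm", "kwargs": {"offsets": [[0.02,[0,0,-0.0167],[0,0,0]],[0.02,[0,0,-0.05],[0,0,0]],[0.02,[0,0,-0.1],[0,0,0]],[0.02,[0,0,-0.1667],[0,0,0]],[0.02,[0,0,-0.2333],[0,0,0]],[0.02,[0,0,-0.2333],[0,0,0]],[0.02,[0,0,-0.2333],[0,0,0]]]}}

```text
clock: 22.12
ee_pos: [0.4173, 0.2633, 0.1498]
tcp_rot: [3.139, 0.005, 3.119]
contact_force: [-0.3, -0.2, -0.5]
finger_gap: 0.0304
grasp_force: 30.0
```

```bash
python3 - <<'E'
from h import *
print(rel([.595,.071,.15]))
E
```

```text
[-0.18200871 -0.18828274  0.00029273]
```

Converted, -0.188 m is -0.3133, -0.182 m is -0.3033.

Emit:
{"fn": "jog_arm", "kwargs": {"offsets": [[0.02,[-0.3033,-0.3133,0],[0,0,0]],[0.02,[-0.3033,-0.3133,0],[0,0,0]],[0.02,[-0.3033,-0.3133,0],[0,0,0]],[0.02,[-0.3033,-0.3133,0],[0,0,0]],[0.02,[-0.3033,-0.3133,0],[0,0,0]],[0.02,[-0.3033,-0.3133,0],[0,0,0]],[0.02,[-0.3033,-0.3133,0],[0,0,0]],[0.02,[-0.3033,-0.3133,0],[0,0,0]]]}}

```text
clock: 22.78
ee_pos: [0.5955, 0.0678, 0.1459]
tcp_rot: [-3.141, 0.0, 3.116]
contact_force: [0.3, 0.0, 0.4]
finger_gap: 0.0303
grasp_force: 30.0
```

```bash
python3 - <<'E'
from h import *
print(rel([.595,.071,.0135]))
E
```

```text
[0.00066212 0.00322631 0.13242181]
```

Converted, 0.133 m is 0.2217, 0.125 m is 0.2083.

Emit:
{"fn": "jog_arm", "kwargs": {"offsets": [[0.02,[0,0.0033,0.0667],[0,0,0]],[0.02,[0,0.0033,0.1333],[0,0,0]],[0.02,[0,0.0033,0.1833],[0,0,0]],[0.02,[0,0.0033,0.2083],[0,0,0]],[0.02,[0,0.0033,0.2217],[0,0,0]],[0.02,[0,0.0033,0.2217],[0,0,0]],[0.02,[0,0.0033,0.2217],[0,0,0]],[0.02,[0,0.0033,0.2217],[0,0,0]]]}}

```text
clock: 23.45
ee_pos: [0.5939, 0.073, 0.0141]
tcp_rot: [3.142, 0.001, 3.119]
contact_force: [-0.0, 0.2, -0.1]
finger_gap: 0.0301
grasp_force: 30.5
```

Emit:
{"fn": "jog_arm", "kwargs": {"offsets": [[0.045,[0,0,0],[0,0,0]],[0.045,[0,0,0],[0,0,0]],[0.045,[0,0,0],[0,0,0]],[0.045,[0,0,0],[0,0,0]]]}}

```text
clock: 23.78
ee_pos: [0.594, 0.0727, 0.0138]
tcp_rot: [3.142, 0.001, 3.119]
contact_force: [-0.4, 0.8, -0.6]
finger_gap: 0.0451
grasp_force: 0.0
```

Emit:
{"fn": "jog_arm", "kwargs": {"offsets": [[0.045,[0,0,-0.05],[0,0,0]],[0.045,[0,0,-0.1167],[0,0,0]],[0.045,[0,0,-0.1833],[0,0,0]],[0.045,[0,0,-0.25],[0,0,0]],[0.045,[0,0,-0.25],[0,0,0]],[0.045,[0,0,-0.25],[0,0,0]]]}}

```text
clock: 24.28
ee_pos: [0.5952, 0.0727, 0.166]
tcp_rot: [3.141, 0.005, 3.119]
contact_force: [-0.5, 0.4, -0.8]
finger_gap: 0.0452
grasp_force: 0.0
```

Emit:
{"fn": "jog_arm", "kwargs": {"offsets": [[0.045,[0.25,-0.1667,0],[0,0,0]],[0.045,[0.25,-0.1667,0],[0,0,0]],[0.045,[0.25,-0.1667,0],[0,0,0]],[0.045,[0.25,-0.1667,0],[0,0,0]],[0.045,[0.25,-0.1667,0],[0,0,0]],[0.045,[0.25,-0.1667,0],[0,0,0]],[0.045,[0.25,-0.1667,0],[0,0,0]]]}}

```text
clock: 24.87
ee_pos: [0.4411, -0.0242, 0.163]
tcp_rot: [3.141, -0.001, 3.118]
contact_force: [1.0, 0.6, 0.5]
finger_gap: 0.0448
grasp_force: 0.0
```

```bash
python3 - <<'E'
from h import *
t=cams.grab_frame("top")[105:205,160:380];s=cams.grab_frame("scene")[170:270,155:375]
cv2.imwrite("pics/fin.png",np.vstack([cv2.resize(q,None,fx=3,fy=3,interpolation=cv2.INTER_CUBIC) for q in(t,s)])[:,:,::-1])
E
```

```text
(no output)
```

View pics/fin.png

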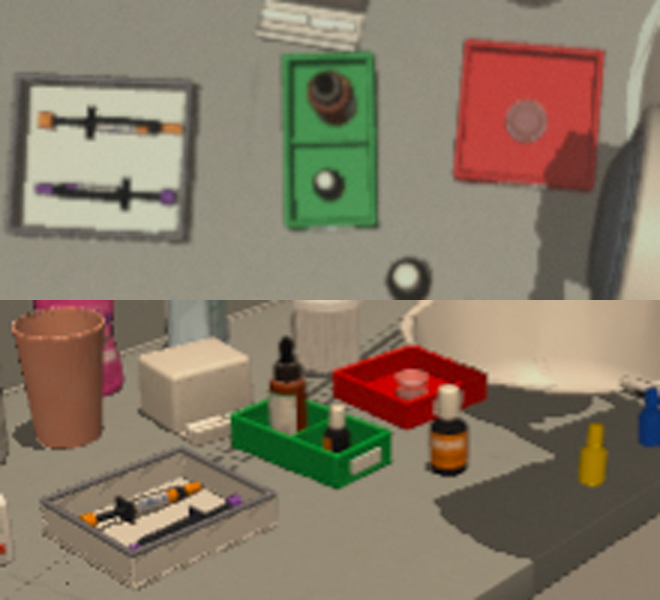

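The final view shows both syringes side by side in the tray, both bottles upright in their cells (330,97 and 328,183), and the dish upright in the tub (526,120). Handing in.

```bash
python3 -c "
from plant import env
print(env.hand_in())"
```

```text
the job is handed in; nothing more can be done
None
```

The job is handed in at about 25 s on the robot's clock: in the last pictures both syringes lie side by side in the white tray, both bottles stand upright in the green caddy (one per cell), and the dish, moved last, stands in the red tub; the hand-in returned no verdict.

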